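# Fold the kitchen tap into its foam tray

## Task

The kitchen tap lying in the open white foam tray has to be folded before the other foam half can go on. Push its raised spout down until it lies fully home in its channel in the foam, and push its handle lever round until it lies straight along the tap body, pointing to the spout end. Only push on the tap: do not lift, tilt or shift the tray, and leave the tape roll, the small carton, the green basket and the loose brass nut where they are.

Things in the scene. Friction and masses are not known exactly. Their poses are not given: they have to be found in the camera images.
- tray: White foam tray, loose on the bench, 310 (x) x 390 (y) x 56 mm high, 2 kg with the tap pressed firmly into it (a sideways push of over 10 N may slide it). Origin: centre of its underside; x along the short side, y along the long side, z up. An open pocket (x -30 to 75, y -150 to 50 mm, its floor at 24 mm) holds the brass nut.
- tap_body (a point): Point on the tap's axis under the handle, tray x = -85, y = -50, 50 mm above the bench. The steel tap lies along the tray's y: threaded foot at y = -163 to -135, body 48 mm in diameter from y = -135 to 20 mm (its top 74 mm above the bench), then the swivelling spout. Here a stub 38 mm in diameter stands straight up from the body and carries the handle. The body does not move in the foam.
- spout (a joint): Spout angle in rad about the tap's axis: 0 = flat and fully home in its foam channel, where it stops; grows as the spout is raised (1.57 = straight up, limit 1.6). Starts raised. Stiff swivel, about 0.6 N m of friction: the spout (0.4 kg) stays where it is left; pushing it down 150 mm from the axis takes 1 to 5 N.
- spout_axis (a point): Point on the tap's axis (tray x = -85, y = 125, 50 mm above the bench) where the spout's straight arm starts; it stays put as the spout swings. The arm is a round steel tube, 25 mm in diameter, square to the axis: it points along tray +x when flat, and leans up from +x towards vertical when raised.
- spout_end (a point): Far end of the spout's straight arm, on its centreline, 200 mm from spout_axis. There the tube bends towards tray -y into a 35 mm outlet in the same plane. The foam beside the channel is 56 mm high, so about half of the flat tube stands above it (its top 62 mm above the bench).
- handle (a joint): Angle of the handle lever in rad about its vertical stub: 0 = straight along the tap body, pointing along tray +y to the spout end; it stops just past that (-0.02). Grows as the lever swings towards tray +x (clockwise from above, limit 1.5). Starts swung out. Stays where left: 0.22 N m of friction, some 3 N at 75 mm from the hub.
- handle_hub (a point): Centre of the handle's hub (38 mm in diameter, 14 mm high, its top 103 mm above the bench) on its turning axis, 96 mm above the bench, at the height of the lever's centreline.
- handle_tip (a point): Free end of the handle lever, a round steel rod 11 mm in diameter running level from the hub, its tip 95 mm from handle_hub, centreline 96 mm above the bench (it passes 16 mm clear over the tap body).
- backnut: Loose brass ring nut, 48 mm across, 12 mm high, lying in the tray's pocket. Origin: centre of its underside. To be left alone.
- tape: Roll of brown packing tape lying flat on the bench beside the tray, 110 mm across, 48 mm high. Origin: centre of its underside. To be left alone.
- kit_box: Small brown carton, 90 (x) x 60 (y) x 36 mm high, on the bench beside the tray. Origin: centre of its underside. To be left alone.
- basket: Lime-green open plastic basket with packing odds and ends, 240 (x) x 170 (y) x 85 mm high, on the bench beyond the tray's +y end. Origin: centre of its underside. To be left alone.

How it is judged:
By the outcome, as a careful person would: the job done as asked, in the order asked, and still so for the second after the job is handed in, with the robot touching nothing.
It also fails if it takes over 59 s, if anything falls off the work surface, if the arm or the gripper's body presses on something with over 40 N, if the wrist force passes 120 N, or if a joint passes its speed limit or range.

## Robot

A 6-joint arm with a two-finger parallel gripper is mounted at the origin on the work surface. World frame = base frame: x ahead of the robot, y to its left, z up, the work surface at z = 0. Lengths are in m, angles in rad, forces in N, time in s.
With the tool pointing down it reaches from about 0.35 to 0.975 m from the base axis. Payload 4.9 kg.
Tool frame: the origin (TCP) lies on the mounting face of the last link; the fingertips stand 173 mm ahead of it and the grasp point (between the pads) lies 155 mm ahead of it; z points along the fingers, y is the direction in which the jaws open and shut (so a half turn about z gives the same grasp; the last joint's range is limited). The gripper opens to 85 mm and grips with 20 to 120 N. Pads are 22 mm wide; open, the fingers measure 114 mm over their backs; the gripper's body (76 mm by 85 mm) begins 54 mm behind the grasp point. The pads swing forward as they close: fully open they stand 13 mm farther back than shut.
Start: joints at [-1.283, 0.053, 1.613, -0, 1.476, -0.119], TCP at [0.247, -0.574, 0.405] pointing down, gripper open.
Joint ranges: [-3.01, 3.01], [-1.01, 2.22], [0.06, 2.58], [-1.02, 4.17], [0.09, 2.62], [-3.14, 3.14]. Speed limits (rad/s): [2.57, 2.57, 3.14, 3.14, 3.14, 3.14].

## Interface

Orientations are given as a unit quaternion [w, x, y, z].
In Python, from plant import manip gives the robot as it stands.
- The arm moves only by the tool play_rows, never from a script. Its argument "increments" is a list of rows, each an object with "offset": the shift along the tool's x, y, z in mm, a list of three; "twist": the turn about the tool's z in rad; "grip": the opening, from 0 (shut) to 1 (fully open). In form: [{"offset": [dx, dy, dz], "twist": twist, "grip": grip}, ...]. A call has 1 to 5 rows; each row is the pose to reach, as a shift and turn from the pose commanded when the call began, along the tool's axes at that moment; what a row does not reach only later rows make up. A row lasts 1/12 s, in which the tool goes at most 41.7 mm and 7.16 degrees, less where a joint would pass 70% of its speed; a pose out of reach is approached as far as the arm can. A call with a gripper value outside its range is refused whole. The fingers move at their own pace and stop on an object; the grip force is fixed at half the most. Time passes only in rows, so rows that repeat a pose let the fingers close. It gives the time, the measured TCP pose, the force and the opening at its end, in the units of the state.
- manip.state(): the state, without advancing time (a new reading comes with each control period).
- manip.grab_frame(name): name is "scene" or "top" or "wrist"; returns the picture (384x512x3 uint8, blue, green, red); there is no depth.
- manip.get_calibration(name): a dict with "fx", "fy", "cx", "cy" (pixels), "k1" (the pictures are not rectified: a ray, as slopes to the right and down, at radius r is drawn at 1 + k1 r^2 times it, then the intrinsics apply), "T" (4x4, takes a point from camera to world coordinates). Camera axes: x right, y down, z forward; pixel columns grow to the right and rows downward; lengths in m; the calibration is good to about 2 mm. A picture is of the moment at which its call begins: read the wrist's pose just before it. get_calibration takes no time and is no camera call; for the wrist camera it gives the pose at the moment of the call.
- manip.job_done(): hands the job in, once; it reports no verdict.
Trained networks look in the newest picture that a camera, given by its name, has taken for a name from the list of things; names that differ only in an ending like _2 or _b are one class to them, and where a whole thing is asked for, a point or a joint stands for the part that bears it (a point fixed in the world has none). Each returns a list of dicts, best first, with "p" (0 to 1); they miss things now and then, are a little off and sometimes report something else, mostly with a low value. They report only what shows in the picture. A call takes as long as a camera call.
- manip.boxes_of(query, camera): "xyz" ([x, y, z] in m, in the coordinates of the camera as it stood for that picture, good to about 4 mm: the middle of the surface that is visible of it).
- manip.tip_of(query, camera): "xyz" ([x, y, z] in m, in the coordinates of the camera as it stood for that picture, good to about 4 mm: a listed point, or the origin of a listed thing).
The state is a dict: "time": time; "joint_pos": joint angles; "joint_vel": joint speeds; "joint_efforts": joint torques, N m; "tool_pos": TCP position; "tool_rot": TCP orientation; "contact_force": force on the tool from outside, world axes, zero at the start; "ft_torque": the same for the moment, N m; "gripper_width": opening from 0.0 (shut) to 1.0 (fully open).
Only numpy, scipy, OpenCV 4.12 (cv2) and the standard library are available. Lean on these libraries where they do the work, as an engineer would, in place of code of your own. Each camera call takes 0.05 s, during which the arm holds its last target. There are 200 camera calls.

## Working session

There is one attempt and no reset: what is moved stays moved. The work goes in short steps, Python scripts to look and compute and a tool call to move; the robot and the scene stay as the last step left them, time stands still between calls to the robot, and variables do not carry over. Pictures are saved under pics/ and viewed, about 8 in all and at most 12, crops included, and the job is handed in when it is done.

Besides the shell and the picture viewer there is one more tool, called after ">>>" as name([rows], argument=value, ...), one row to a line, values as JSON. play_rows: Moves the arm, as the interface text tells. Its arguments: {"type":"object","properties":{"increments":{"type":"array"}},"required":["increments"]}

```bash
mkdir -p pics; cat > h.py <<'E'
import numpy as np, cv2
from plant import manip as m
def look(cam,name=None):
    T=np.array(m.get_calibration(cam)["T"]); f=m.grab_frame(cam)
    if name: cv2.imwrite(f"pics/{name}.png",f)
    return T,f
def find(q,cam,T,fn='tip_of'):
    out=[]
    for d in getattr(m,fn)(q,cam)[:2]:
        p=T@np.append(d["xyz"],1); out.append((round(d["p"],2),p[:3].round(4).tolist()))
    return out
E
python3 - <<'E'
from h import *
a={}
for c in("scene","top"):
    T,f=look(c); a[c]=f
    for q in("tray","tap_body","spout_axis","spout_end","handle_hub","handle_tip","backnut","tape","kit_box","basket"): print(c,q,find(q,c,T))
cv2.imwrite("pics/a.png",cv2.resize(np.vstack([a["scene"],a["top"]]),None,fx=.78,fy=.78))
cv2.imwrite("pics/top.png",a["top"]);cv2.imwrite("pics/scene.png",a["scene"])
s=m.state();print(s["time"],s["tool_pos"],s["tool_rot"],s["contact_force"])
E
```

```text
scene tray [(0.7, [0.5731, 0.0438, -0.0022]), (0.32, [0.4753, 0.0063, 0.0535])]
scene tap_body [(0.95, [0.4805, 0.0092, 0.054])]
scene spout_axis [(0.65, [0.5004, 0.1779, 0.0552])]
scene spout_end [(0.84, [0.6198, 0.1651, 0.212])]
scene handle_hub [(0.62, [0.4823, 0.0064, 0.0943])]
scene handle_tip [(0.49, [0.576, 0.0139, 0.0981]), (0.38, [0.5119, -0.2372, -0.0017])]
scene backnut [(0.4, [0.5853, 0.0479, 0.0214]), (0.3, [0.5704, 0.498, 0.0037])]
scene tape [(0.82, [0.5114, -0.2373, 0.0006])]
scene kit_box [(0.77, [0.5939, 0.3202, -0.0027])]
scene basket [(0.57, [0.5675, 0.4971, 0.0014])]
top tray [(0.91, [0.5707, 0.0404, 0.0011])]
top tap_body [(0.61, [0.4785, 0.0026, 0.0523])]
top spout_axis [(0.9, [0.4994, 0.1783, 0.0497])]
top spout_end [(0.56, [0.6189, 0.1634, 0.2144])]
top handle_hub [(0.63, [0.4791, 0.0002, 0.098])]
top handle_tip [(0.61, [0.5766, 0.0161, 0.1022])]
top backnut [(0.48, [0.5883, 0.0456, 0.0252])]
top tape [(0.65, [0.5875, 0.0463, 0.024]), (0.58, [0.5151, -0.2387, 0.0031])]
top kit_box [(0.71, [0.598, 0.3186, 0.0004])]
top basket [(0.86, [0.5669, 0.4963, 0.003])]
1.1 [ 0.2472878  -0.57398327  0.40471315] [4.91293039e-06 9.79385866e-01 2.01998328e-01 3.14324049e-06] [-1.0196322  -0.53792482  0.08173153]
```

View pics/a.png

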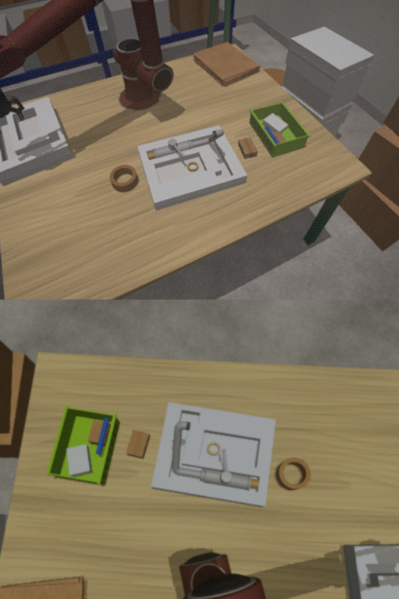

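```bash
python3 - <<'E'
import numpy as np
from scipy.optimize import least_squares
# tray yaw/pos
L=[[0,0],[0,0],[-85,-50],[-85,-50],[-85,125],[-85,125],[-85,-50],[-85,-50]]
W=[[.5731,.0438],[.5707,.0404],[.4805,.0092],[.4785,.0026],[.5004,.1779],[.4994,.1783],[.4823,.0064],[.4791,.0002]]
L=np.array(L)/1e3;W=np.array(W)
R=lambda a:np.array([[np.cos(a),-np.sin(a)],[np.sin(a),np.cos(a)]])
f=lambda p:(L@R(p[2]).T+p[:2]-W).ravel()
s=least_squares(f,[.57,.04,-.1]);p=s.x;print(p,np.abs(s.fun).max())
for n,q in dict(axis=(-85,125),hub=(-85,-50),end_flat=(115,125)).items():print(n,R(p[2])@np.array(q)/1e3+p[:2])
a=R(-p[2])
for e in([.6198,.1651,.212],[.6189,.1634,.2144]):
  l=a@(np.array(e[:2])-p[:2]);print('end',l,np.arctan2(e[2]-.05,l[0]+.085))
for e in([.576,.0139],[.5766,.0161]):
  l=a@(np.array(e)-p[:2])-[-.085,-.05];print('tip',l,np.arctan2(l[0],l[1]))
E
```

```text
[ 0.57056297  0.04360227 -0.11857754] 0.005191135860433516
axis [0.50094733 0.17778   ]
hub [0.48024485 0.00400886]
end_flat [0.69954291 0.15412003]
end [0.03451812 0.12646929] 0.9351709477900827
end [0.03382555 0.12467476] 0.9449427375184903
tip [0.09391263 0.0211495 ] 1.3492877174408124
tip [0.09424815 0.02340503] 1.3273861771777242
```

The top view agrees with the networks: the tap is on the robot side of the tray, with the spout raised about 0.94 rad over +x and the lever at about 1.34 rad. First I'll shut the gripper, turn it square to the tray and head for the spout.

>>> play_rows([
  {"offset": [25,-25,-28],"twist": 0.12,"grip": 0},
  {"offset": [50,-50,-28],"twist": 0.24,"grip": 0},
  {"offset": [78,-75,-28],"twist": 0.36,"grip": 0},
  {"offset": [106,-102,-28],"twist": 0.48,"grip": 0},
  {"offset": [134,-128,-28],"twist": 0.526,"grip": 0},
])

```text
time: 1.52
tool_pos: [0.32, -0.4018, 0.4329]
tool_rot: [0.0, 0.998, -0.062, 0.0]
contact_force: [0.7, -0.6, 0.4]
gripper_width: 0.304
```

```bash
cat >> h.py <<'E'
from scipy.spatial.transform import Rotation as Ro
P=np.array([.5706,.0436]);A=-.1186
def go(lx,ly,ztip):
    s=m.state();w=P+np.array([[np.cos(A),-np.sin(A)],[np.sin(A),np.cos(A)]])@np.array([lx,ly])/1e3
    q=np.array(s["tool_rot"]);R=Ro.from_quat(q[[1,2,3,0]]).as_matrix()
    d=np.append(w,ztip/1e3+.173)-s["tool_pos"]
    print("delta mm",(R.T@d*1e3).round(1),"toolx yaw",np.arctan2(R[1,0],R[0,0]).round(3),"t",s["time"],"F",np.round(s["contact_force"],1),"g",s["gripper_width"])
E
python3 -c "
from h import *
go(-25,125,260)"
```

```text
delta mm [ 1.675e+02 -5.980e+02 -2.000e-01] toolx yaw -0.125 t 1.5167 F [ 0.7 -0.6  0.4] g 0.30439779284480284
```

>>> play_rows([
  {"offset": [10,-38,0],"twist": 0,"grip": 0},
  {"offset": [20,-76,0],"twist": 0,"grip": 0},
  {"offset": [31,-114,0],"twist": 0,"grip": 0},
  {"offset": [42,-152,0],"twist": 0,"grip": 0},
  {"offset": [53,-190,0],"twist": 0,"grip": 0},
])

```text
time: 1.93
tool_pos: [0.3951, -0.2192, 0.433]
tool_rot: [0.0, 0.998, -0.06, 0.0]
contact_force: [0.6, -0.6, -0.1]
gripper_width: 0.001
```

>>> play_rows([
  {"offset": [10,-38,0],"twist": 0,"grip": 0},
  {"offset": [20,-76,0],"twist": 0,"grip": 0},
  {"offset": [31,-114,0],"twist": 0,"grip": 0},
  {"offset": [42,-152,0],"twist": 0,"grip": 0},
  {"offset": [53,-190,0],"twist": 0,"grip": 0},
])

```text
time: 2.35
tool_pos: [0.4703, -0.0367, 0.4331]
tool_rot: [0.0, 0.998, -0.06, 0.001]
contact_force: [0.5, -1.0, -0.4]
gripper_width: 0.003
```

>>> play_rows([
  {"offset": [10,-38,0],"twist": 0,"grip": 0},
  {"offset": [20,-76,0],"twist": 0,"grip": 0},
  {"offset": [31,-114,0],"twist": 0,"grip": 0},
  {"offset": [42,-150,0],"twist": 0,"grip": 0},
  {"offset": [42,-150,0],"twist": 0,"grip": 0},
])

```text
time: 2.77
tool_pos: [0.5307, 0.11, 0.4325]
tool_rot: [-0.001, 0.998, -0.057, 0.0]
contact_force: [-1.6, 0.2, -0.4]
gripper_width: 0.002
```

```bash
python3 - <<'E'
from h import *
go(-25,125,260)
a=[]
for c in("wrist","top"):
    T,f=look(c); a.append(f)
    for q in("spout_axis","spout_end","handle_hub","handle_tip","tap_body","tray"): print(c,q,find(q,c,T))
s=m.state();print(s["time"],s["tool_pos"])
cv2.imwrite("pics/b.png",np.hstack([cv2.resize(a[0],(400,300)),cv2.resize(a[1][100:292,128:384],(400,300))]))
E
```

```text
delta mm [ 22.8 -63.7  -0.4] toolx yaw -0.113 t 2.7667 F [-1.6  0.2 -0.4] g 0.0022918822446092043
wrist spout_axis [(0.97, [0.4982, 0.1755, 0.0489])]
wrist spout_end [(0.98, [0.6154, 0.1608, 0.2103])]
wrist handle_hub [(0.58, [0.4732, 0.0036, 0.0984])]
wrist handle_tip [(0.8, [0.5728, 0.0139, 0.0944])]
wrist tap_body [(0.72, [0.6149, 0.1609, 0.2131]), (0.59, [0.4793, 0.0022, 0.0465])]
wrist tray [(0.59, [0.5668, 0.0402, -0.0013])]
top spout_axis [(0.76, [0.5002, 0.1773, 0.0485])]
top spout_end []
top handle_hub [(0.57, [0.4799, 0.0048, 0.0953])]
top handle_tip [(0.56, [0.5746, 0.0172, 0.1011])]
top tap_body [(0.57, [0.4758, 0.0011, 0.0499])]
top tray [(0.63, [0.5736, 0.0382, -0.0006])]
3.4667 [0.52962105 0.10494427 0.4327678 ]
```

View pics/b.png

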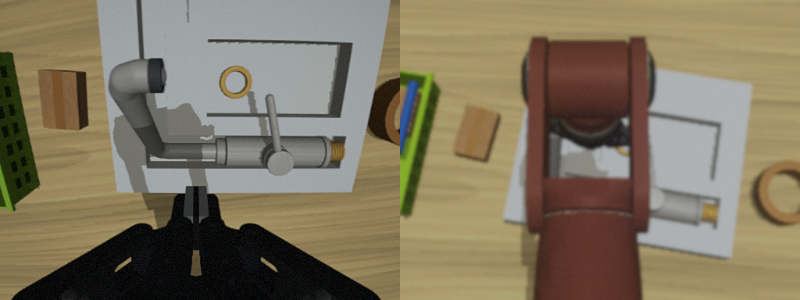

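The wrist view shows the raised spout's end at (140,75), the lever at (272,120), and the nut and pocket clear of my path. Measurements agree within about 4 mm. Next I move beside the spout's upper side.

>>> play_rows([
  {"offset": [11,-34,0],"twist": 0,"grip": 0},
  {"offset": [22,-68,0],"twist": 0,"grip": 0},
  {"offset": [22,-68,30],"twist": 0,"grip": 0},
  {"offset": [22,-68,60],"twist": 0,"grip": 0},
  {"offset": [22,-68,75],"twist": 0,"grip": 0},
])

```text
time: 3.88
tool_pos: [0.5589, 0.1706, 0.3539]
tool_rot: [0.001, 0.998, -0.059, -0.002]
contact_force: [-0.9, -0.2, -1.1]
gripper_width: 0.001
```

```bash
sed -i 's/^P=.*/P=np.array([.5695,.0425]);A=-.1186/' h.py; python3 -c "
from h import *
T,f=look('scene');print(find('spout_end','scene',T))
go(-25,125,185)
for th in np.arange(1,-.01,-.1):
  r=150;print(th.round(2),round(-85+r*np.cos(th)-12.5*np.sin(th)-11),round(50+r*np.sin(th)+12.5*np.cos(th)))
"
```

```text
[(0.58, [0.6184, 0.167, 0.2116])]
delta mm [ 1.   0.4 -4.8] toolx yaw -0.119 t 3.9833 F [-0.5 -0.4 -0.3] g 0.001209491614028515
1.0 -25 183
0.9 -13 175
0.8 0 166
0.7 11 156
0.6 21 145
0.5 30 133
0.4 37 120
0.3 44 106
0.2 49 92
0.1 52 77
0.0 54 63
```

>>> play_rows([
  {"offset": [6,3,5],"twist": 0,"grip": 0},
  {"offset": [12,0,5],"twist": 0,"grip": 0},
  {"offset": [19,0,10],"twist": 0,"grip": 0},
  {"offset": [25,0,15],"twist": 0,"grip": 0},
  {"offset": [31,0,20],"twist": 0,"grip": 0},
])

```text
time: 4.4
tool_pos: [0.5919, 0.1664, 0.3395]
tool_rot: [-0.001, 0.998, -0.06, 0.002]
contact_force: [-1.0, -0.2, 3.3]
gripper_width: -0.001
```

```bash
python3 -c "
from h import *
T,f=look('scene');print(find('spout_end','scene',T))
go(11,125,156)
"
```

```text
[(0.69, [0.6465, 0.1625, 0.1883])]
delta mm [3.8 0.4 8.5] toolx yaw -0.12 t 4.5 F [-0.3  0.3 -1.3] g -0.0026237463894016383
```

>>> play_rows([
  {"offset": [5,0,6],"twist": 0,"grip": 0},
  {"offset": [10,0,13],"twist": 0,"grip": 0},
  {"offset": [16,0,20],"twist": 0,"grip": 0},
  {"offset": [21,0,27],"twist": 0,"grip": 0},
  {"offset": [25,0,34],"twist": 0,"grip": 0},
])

```text
time: 4.92
tool_pos: [0.6159, 0.1634, 0.3031]
tool_rot: [-0.0, 0.998, -0.06, 0.0]
contact_force: [0.1, -1.0, 3.8]
gripper_width: 0.001
```

>>> play_rows([
  {"offset": [4,0,7],"twist": 0,"grip": 0},
  {"offset": [7,0,14],"twist": 0,"grip": 0},
  {"offset": [10,0,21],"twist": 0,"grip": 0},
  {"offset": [12,0,27],"twist": 0,"grip": 0},
  {"offset": [14,0,32],"twist": 0,"grip": 0},
])

```text
time: 5.33
tool_pos: [0.6292, 0.1618, 0.2706]
tool_rot: [0.0, 0.998, -0.06, -0.0]
contact_force: [0.3, -0.1, 3.3]
gripper_width: -0.0
```

```bash
python3 -c "
from h import *
T,f=look('scene');print(find('spout_end','scene',T),find('spout_axis','scene',T),find('tray','scene',T))
go(49,125,92)
"
```

```text
[(0.64, [0.6985, 0.1565, 0.0973]), (0.36, [0.5692, 0.4977, 0.0012])] [(0.9, [0.5008, 0.1756, 0.0525])] [(0.61, [0.5747, 0.0423, -0.0026])]
delta mm [4.4 0.5 5.6] toolx yaw -0.119 t 5.5333 F [ 0.2  0.5 -0.6] g 0.0032963227131006154
```

>>> play_rows([
  {"offset": [2,0,6],"twist": 0,"grip": 0},
  {"offset": [4,0,12],"twist": 0,"grip": 0},
  {"offset": [6,0,18],"twist": 0,"grip": 0},
  {"offset": [7,0,23],"twist": 0,"grip": 0},
  {"offset": [8,0,27],"twist": 0,"grip": 0},
])

```text
time: 5.95
tool_pos: [0.637, 0.1609, 0.2437]
tool_rot: [0.0, 0.998, -0.06, -0.001]
contact_force: [-1.8, 1.0, 1.4]
gripper_width: -0.001
```

>>> play_rows([
  {"offset": [0,0,1],"twist": 0,"grip": 0},
  {"offset": [0,0,2],"twist": 0,"grip": 0},
  {"offset": [0,0,3],"twist": 0,"grip": 0},
  {"offset": [0,0,4],"twist": 0,"grip": 0},
  {"offset": [0,0,4],"twist": 0,"grip": 0},
])

```text
time: 6.37
tool_pos: [0.6371, 0.1609, 0.2408]
tool_rot: [-0.0, 0.998, -0.06, 0.0]
contact_force: [-1.4, -0.4, 0.3]
gripper_width: -0.002
```

>>> play_rows([
  {"offset": [0,0,1],"twist": 0,"grip": 0},
  {"offset": [0,0,2],"twist": 0,"grip": 0},
  {"offset": [0,0,3],"twist": 0,"grip": 0},
  {"offset": [0,0,3],"twist": 0,"grip": 0},
])

```text
time: 6.7
tool_pos: [0.6373, 0.1608, 0.2378]
tool_rot: [-0.0, 0.998, -0.06, 0.001]
contact_force: [0.4, 1.1, 1.1]
gripper_width: -0.001
```

>>> play_rows([
  {"offset": [0,0,1],"twist": 0,"grip": 0},
  {"offset": [0,0,2],"twist": 0,"grip": 0},
  {"offset": [0,0,2],"twist": 0,"grip": 0},
])

```text
time: 6.95
tool_pos: [0.6373, 0.1608, 0.2359]
tool_rot: [-0.0, 0.998, -0.06, 0.001]
contact_force: [2.1, -0.8, 1.8]
gripper_width: -0.001
```

>>> play_rows([
  {"offset": [0,0,0.7],"twist": 0,"grip": 0},
  {"offset": [0,0,1.5],"twist": 0,"grip": 0},
  {"offset": [0,0,1.5],"twist": 0,"grip": 0},
])

```text
time: 7.2
tool_pos: [0.6375, 0.1608, 0.2358]
tool_rot: [0.0, 0.998, -0.06, 0.0]
contact_force: [-1.7, 0.5, 7.6]
gripper_width: 0.003
```

```bash
python3 - <<'E'
from h import *
a=[]
for c in("wrist","scene"):
    T,f=look(c); a.append(f)
    print(c,find("spout_end",c,T),find("spout_axis",c,T))
s=m.state();print(s["tool_pos"],s["contact_force"])
cv2.imwrite("pics/c.png",np.hstack([cv2.resize(a[0],(400,300)),cv2.resize(a[1][130:290,160:373],(400,300))]))
E
```

```text
wrist [(0.71, [0.6944, 0.1536, 0.0473])] []
scene [(0.71, [0.6999, 0.1542, 0.049])] [(0.7, [0.5023, 0.179, 0.0522])]
[0.63744902 0.16085442 0.23580221] [-1.58189243 -0.95037541  8.10092128]
```

View pics/c.png

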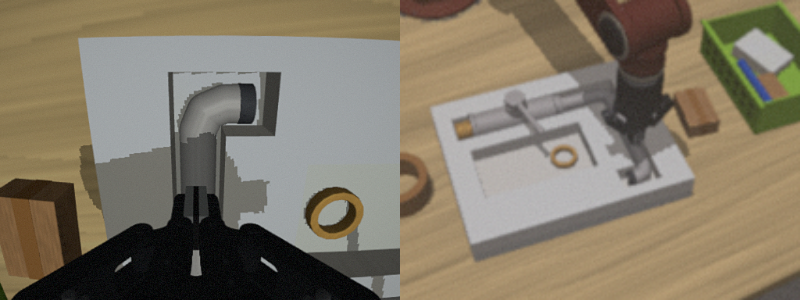

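The spout has stopped against something solid. Fingertips are at 62.8 mm (a fully home tube top is 62.5 mm), force is rising, and the spout lies in its channel. I'll press a touch more, then lift.

>>> play_rows([
  {"offset": [0,0,1],"twist": 0,"grip": 0},
  {"offset": [0,0,2],"twist": 0,"grip": 0},
  {"offset": [0,0,2],"twist": 0,"grip": 0},
])

```text
time: 7.75
tool_pos: [0.6376, 0.1609, 0.2356]
tool_rot: [0.0, 0.998, -0.059, 0.0]
contact_force: [-6.0, -2.1, 16.7]
gripper_width: 0.0
```

>>> play_rows([
  {"offset": [0,0,-10],"twist": 0,"grip": 0},
  {"offset": [0,0,-40],"twist": 0,"grip": 0},
  {"offset": [0,0,-75],"twist": 0,"grip": 0},
  {"offset": [0,0,-75],"twist": 0,"grip": 0},
])

```text
time: 8.08
tool_pos: [0.6389, 0.1612, 0.3151]
tool_rot: [-0.001, 0.998, -0.06, 0.006]
contact_force: [1.6, -0.0, 2.0]
gripper_width: -0.002
```

```bash
python3 - <<'E'
from h import *
for c in("wrist","scene"):
    T,f=look(c)
    for q in("spout_end","spout_axis","handle_hub","handle_tip","tray"):print(c,q,find(q,c,T))
go(15,-70,140)
E
```

```text
wrist spout_end [(0.96, [0.6969, 0.1555, 0.0512])]
wrist spout_axis [(0.85, [0.5005, 0.1749, 0.0494]), (0.38, [0.5666, 0.0431, -0.0015])]
wrist handle_hub [(0.91, [0.4752, 0.0006, 0.0999])]
wrist handle_tip [(0.62, [0.5735, 0.0101, 0.0931])]
wrist tray [(0.71, [0.5679, 0.0416, -0.0002])]
scene spout_end [(0.93, [0.7009, 0.1553, 0.0449])]
scene spout_axis [(0.7, [0.5769, 0.0144, 0.0942]), (0.68, [0.5, 0.1752, 0.0524])]
scene handle_hub [(0.54, [0.4834, 0.0065, 0.0971])]
scene handle_tip [(0.73, [0.5758, 0.0137, 0.0964])]
scene tray [(0.96, [0.5755, 0.041, -0.001])]
delta mm [-37.9 195.5  -6.3] toolx yaw -0.119 t 8.6833 F [ 0.4 -0.1  0.8] g 0.001594878180432443
```

Spout is home: both cameras put its end at z of about 0.045–0.051 on its flat position, and the tray is unmoved. Next is the handle: I go over to the lever's −y side.

>>> play_rows([
  {"offset": [-12,39,0],"twist": 0,"grip": 0},
  {"offset": [-24,78,0],"twist": 0,"grip": 0},
  {"offset": [-37,117,0],"twist": 0,"grip": 0},
  {"offset": [-49,156,0],"twist": 0,"grip": 0},
  {"offset": [-62,195,0],"twist": 0,"grip": 0},
])

```text
time: 9.1
tool_pos: [0.5513, -0.0267, 0.3072]
tool_rot: [0.0, 0.998, -0.059, 0.0]
contact_force: [0.3, -2.0, 0.8]
gripper_width: -0.0
```

>>> play_rows([
  {"offset": [0,0,0],"twist": 0,"grip": 0},
])

```text
time: 9.18
tool_pos: [0.5502, -0.03, 0.3069]
tool_rot: [0.001, 0.998, -0.062, -0.001]
contact_force: [0.4, 0.8, -0.8]
gripper_width: 0.001
```

```bash
python3 - <<'E'
from h import *
T,f=look("wrist",);cv2.imwrite("pics/d.png",f)
for q in("handle_hub","handle_tip"):print(q,find(q,"wrist",T))
go(-9,-70,84)
for th in np.arange(1.4,-.01,-.1):
  u=np.array([np.sin(th),np.cos(th)]);n=np.array([np.cos(th),-np.sin(th)]);h=11*n[0]-14.5*n[1]
  print(th.round(2),(np.array([-85,-50])+72*u+(5.5+h)*n).round(0))
E
```

```text
handle_hub []
handle_tip [(0.79, [0.5729, 0.0129, 0.0953])]
delta mm [-0.   0.2 50.4] toolx yaw -0.12 t 9.3333 F [ 1.1  0.7 -0.4] g 0.0006592905623861441
1.4 [-10. -59.]
1.3 [-10. -52.]
1.2 [-10. -45.]
1.1 [-10. -38.]
1.0 [-12. -31.]
0.9 [-14. -24.]
0.8 [-17. -17.]
0.7 [-21. -10.]
0.6 [-26.  -3.]
0.5 [-31.   3.]
0.4 [-37.   8.]
0.3 [-44.  13.]
0.2 [-52.  17.]
0.1 [-60.  20.]
-0.0 [-69.  22.]
```

View pics/d.png

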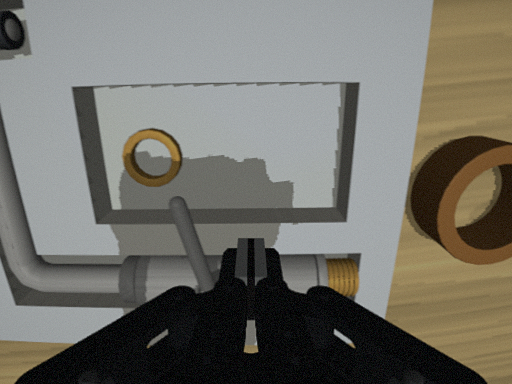

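The lever tip shows at (178,203), with the fingertips at (250,245) on its −y side, clear of it. I'll descend 50 mm and sweep.

>>> play_rows([
  {"offset": [0,0,20],"twist": 0,"grip": 0},
  {"offset": [0,0,40],"twist": 0,"grip": 0},
  {"offset": [0,0,50],"twist": 0,"grip": 0},
  {"offset": [0,0,50],"twist": 0,"grip": 0},
])

```text
time: 9.67
tool_pos: [0.5515, -0.0241, 0.254]
tool_rot: [-0.0, 0.998, -0.059, -0.003]
contact_force: [-0.7, 0.3, 0.5]
gripper_width: 0.0
```

>>> play_rows([
  {"offset": [-1,-6,0],"twist": 0,"grip": 0},
  {"offset": [-1,-12,0],"twist": 0,"grip": 0},
  {"offset": [-1,-18,0],"twist": 0,"grip": 0},
  {"offset": [-1,-25,0],"twist": 0,"grip": 0},
  {"offset": [-1,-32,0],"twist": 0,"grip": 0},
])

```text
time: 10.08
tool_pos: [0.5555, 0.0069, 0.2582]
tool_rot: [0.001, 0.998, -0.059, 0.001]
contact_force: [-1.0, -3.6, 1.1]
gripper_width: -0.002
```

```bash
python3 - <<'E'
from h import *
for c in("top","scene","wrist"):
    T,f=look(c);print(c,find("handle_tip",c,T))
go(-10,-38,84)
E
```

```text
top []
scene []
wrist [(0.89, [0.5668, 0.0276, 0.0931])]
delta mm [-0.1  0.8  0.4] toolx yaw -0.119 t 10.3833 F [-0.2  0.   0.4] g -0.0004659299875650504
```

>>> play_rows([
  {"offset": [-2,-7,0],"twist": 0,"grip": 0},
  {"offset": [-4,-14,0],"twist": 0,"grip": 0},
  {"offset": [-7,-21,0],"twist": 0,"grip": 0},
  {"offset": [-11,-28,0],"twist": 0,"grip": 0},
  {"offset": [-16,-35,0],"twist": 0,"grip": 0},
])

```text
time: 10.8
tool_pos: [0.5431, 0.0439, 0.2571]
tool_rot: [0.0, 0.998, -0.06, 0.0]
contact_force: [0.8, -3.6, 0.3]
gripper_width: -0.002
```

>>> play_rows([
  {"offset": [-5,-6,0],"twist": 0,"grip": 0},
  {"offset": [-11,-11,0],"twist": 0,"grip": 0},
  {"offset": [-18,-16,0],"twist": 0,"grip": 0},
  {"offset": [-22,-18,0],"twist": 0,"grip": 0},
  {"offset": [-26,-20,0],"twist": 0,"grip": 0},
])

```text
time: 11.22
tool_pos: [0.5195, 0.0666, 0.2573]
tool_rot: [-0.0, 0.998, -0.059, 0.0]
contact_force: [1.9, -1.8, -0.6]
gripper_width: -0.0
```

```bash
python3 - <<'E'
from h import *
T,f=look("wrist");cv2.imwrite("pics/e.png",f);print(find("handle_tip","wrist",T),find("handle_hub","wrist",T))
go(-69,22,84)
E
```

```text
[(0.83, [0.5082, 0.0885, 0.0962])] [(0.69, [0.4732, 0.002, 0.0979])]
delta mm [-16.6  -4.    0.2] toolx yaw -0.119 t 11.3667 F [ 0.6 -0.   0.4] g 0.0027657357651483146
```

View pics/e.png

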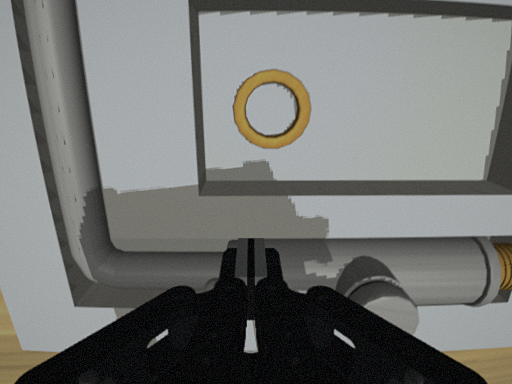

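The fingers are beside the lever, which I estimate at 0.2 rad with its tip hidden behind the gripper. I'll finish slowly and watch the force.

>>> play_rows([
  {"offset": [-3,-1,0],"twist": 0,"grip": 0},
  {"offset": [-6,-2,0],"twist": 0,"grip": 0},
  {"offset": [-9,-3,0],"twist": 0,"grip": 0},
  {"offset": [-11,-4,0],"twist": 0,"grip": 0},
  {"offset": [-12,-4,0],"twist": 0,"grip": 0},
])

```text
time: 11.78
tool_pos: [0.5083, 0.0716, 0.2573]
tool_rot: [-0.0, 0.998, -0.06, 0.0]
contact_force: [3.6, -2.1, -1.4]
gripper_width: -0.001
```

>>> play_rows([
  {"offset": [-1,0,0],"twist": 0,"grip": 0},
  {"offset": [-2,0,0],"twist": 0,"grip": 0},
  {"offset": [-2,0,0],"twist": 0,"grip": 0},
])

```text
time: 12.03
tool_pos: [0.5065, 0.0719, 0.2573]
tool_rot: [-0.0, 0.998, -0.06, 0.0]
contact_force: [2.5, -0.6, -0.3]
gripper_width: -0.001
```

>>> play_rows([
  {"offset": [-1,0,0],"twist": 0,"grip": 0},
  {"offset": [-1,0,0],"twist": 0,"grip": 0},
  {"offset": [-1,0,0],"twist": 0,"grip": 0},
])

```text
time: 12.28
tool_pos: [0.5056, 0.072, 0.2573]
tool_rot: [-0.0, 0.998, -0.06, -0.0]
contact_force: [2.6, 0.5, -1.3]
gripper_width: 0.003
```

```bash
python3 -c "
from h import *
go(-69,22,84)"
```

```text
delta mm [-2.  -0.3  0.3] toolx yaw -0.119 t 12.2833 F [ 2.6  0.5 -1.3] g 0.0031121433451050153
```

>>> play_rows([
  {"offset": [-0.5,0,0],"twist": 0,"grip": 0},
  {"offset": [-1,0,0],"twist": 0,"grip": 0},
  {"offset": [-1,0,0],"twist": 0,"grip": 0},
])

```text
time: 12.53
tool_pos: [0.5046, 0.0721, 0.2573]
tool_rot: [-0.0, 0.998, -0.06, 0.0]
contact_force: [2.8, 1.3, -0.6]
gripper_width: 0.004
```

>>> play_rows([
  {"offset": [-0.5,0,0],"twist": 0,"grip": 0},
  {"offset": [-1,0,0],"twist": 0,"grip": 0},
  {"offset": [-1,0,0],"twist": 0,"grip": 0},
])

```text
time: 12.78
tool_pos: [0.5035, 0.0723, 0.2573]
tool_rot: [-0.0, 0.998, -0.06, 0.0]
contact_force: [2.5, 1.7, 0.6]
gripper_width: -0.001
```

>>> play_rows([
  {"offset": [-0.5,0,0],"twist": 0,"grip": 0},
  {"offset": [-1,0,0],"twist": 0,"grip": 0},
  {"offset": [-1,0,0],"twist": 0,"grip": 0},
])

```text
time: 13.03
tool_pos: [0.5027, 0.0723, 0.2573]
tool_rot: [-0.0, 0.998, -0.06, 0.0]
contact_force: [5.1, 2.0, -0.8]
gripper_width: 0.001
```

>>> play_rows([
  {"offset": [-0.5,0,0],"twist": 0,"grip": 0},
  {"offset": [-0.5,0,0],"twist": 0,"grip": 0},
  {"offset": [-0.5,0,0],"twist": 0,"grip": 0},
])

```text
time: 13.28
tool_pos: [0.5024, 0.0723, 0.2574]
tool_rot: [-0.0, 0.998, -0.06, 0.001]
contact_force: [6.0, 2.0, -1.3]
gripper_width: -0.002
```

The force rises (6 N) while the motion stalls, so the lever is at its stop. Backing off, up, and checking.

>>> play_rows([
  {"offset": [10,0,0],"twist": 0,"grip": 0},
  {"offset": [14,0,-10],"twist": 0,"grip": 0},
  {"offset": [14,0,-50],"twist": 0,"grip": 0},
  {"offset": [14,0,-90],"twist": 0,"grip": 0},
  {"offset": [14,0,-130],"twist": 0,"grip": 0},
])

```text
time: 13.7
tool_pos: [0.5157, 0.0703, 0.3883]
tool_rot: [0.0, 0.998, -0.06, -0.002]
contact_force: [1.2, 1.0, 0.6]
gripper_width: -0.001
```

>>> play_rows([
  {"offset": [-20,30,-20],"twist": 0,"grip": 0},
  {"offset": [-40,60,-20],"twist": 0,"grip": 0},
  {"offset": [-50,95,-20],"twist": 0,"grip": 0},
  {"offset": [-50,130,-20],"twist": 0,"grip": 0},
  {"offset": [-50,130,-20],"twist": 0,"grip": 0},
])

```text
time: 14.12
tool_pos: [0.4498, -0.0565, 0.4082]
tool_rot: [0.002, 0.998, -0.063, -0.0]
contact_force: [-0.1, 1.1, -0.2]
gripper_width: 0.005
```

```bash
python3 - <<'E'
from h import *
a=[]
for c in("wrist","scene","top"):
    T,f=look(c); a.append(f)
    for q in("tray","spout_axis","spout_end","handle_hub","handle_tip","backnut"):print(c,q,find(q,c,T))
go(-69,22,84)
cv2.imwrite("pics/f.png",np.hstack([cv2.resize(a[0],(400,300)),cv2.resize(a[1][130:290,160:373],(400,300))]))
E
```

```text
wrist tray [(0.56, [0.5661, 0.0409, -0.0008])]
wrist spout_axis []
wrist spout_end []
wrist handle_hub [(0.58, [0.4727, 0.0011, 0.0997])]
wrist handle_tip [(0.58, [0.4847, 0.0934, 0.0965])]
wrist backnut [(0.74, [0.5869, 0.0442, 0.0237])]
scene tray [(0.71, [0.7024, 0.1552, 0.0487]), (0.67, [0.5732, 0.0426, -0.003])]
scene spout_axis []
scene spout_end [(0.93, [0.7031, 0.1548, 0.0457]), (0.55, [0.4899, 0.0989, 0.0966])]
scene handle_hub [(0.71, [0.4799, 0.0063, 0.0961])]
scene handle_tip [(0.63, [0.4934, 0.0953, 0.0964])]
scene backnut [(0.59, [0.5851, 0.0456, 0.0263])]
top tray [(0.68, [0.5697, 0.043, 0.0044]), (0.68, [0.488, 0.0988, 0.1008])]
top spout_axis [(0.9, [0.4995, 0.1741, 0.0506])]
top spout_end [(0.91, [0.7038, 0.1555, 0.0489])]
top handle_hub [(0.76, [0.477, -0.0007, 0.0959]), (0.7, [0.5958, 0.3191, -0.0029])]
top handle_tip [(0.58, [0.4884, 0.0987, 0.1003])]
top backnut [(0.49, [0.589, 0.0449, 0.0242])]
delta mm [  37.5 -130.4  150.2] toolx yaw -0.119 t 15.1667 F [0.1 0.  0. ] g -0.00031072574578636206
```

View pics/f.png

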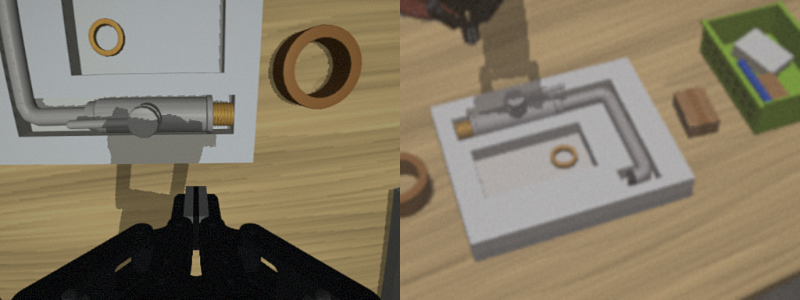

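The spout lies flat in its channel, the lever runs along the body (0.00–0.03 rad by three cameras), and the tray and nut are where they were. Handing in.

```bash
python3 -c "
from plant import manip as m
print(m.job_done())"
```

```text
the job is handed in; nothing more can be done
None
```

The tap is folded, and I handed the job in at about 15 s on the robot's clock. `job_done` reports no verdict, so these are my own checks.

- **Spout:** I pushed it down first, with the shut fingertips following its arc. It stopped hard with the fingertips at about 62.8 mm, against 62.5 mm for a flat tube, and I pressed to about 17 N. Afterwards the scene and top cameras put the spout end at 46–49 mm, against 50 mm when flat.
- **Handle:** I swept the lever round until it stalled at its stop at about 6 N, then backed off. The three cameras give an angle of about −0.00 to 0.03 rad, which is within their error.
- **Left alone:** The tray and the nut measure the same as before, within the 4–5 mm scatter of the measurements. In the last picture the arm is clear of everything. The carton, tape roll and basket look untouched there; I did not measure their positions again.
- **Checks that failed or disagreed:**
  - The last wrist picture gave no reading of the spout end, because only part of the spout was in view.
  - A few network reports mixed up names (for example "tray" at the spout end); I discarded those.

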